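# Acknowledge the pill reminder and open the safety-capped medicine bottle

### The arm

A 7-joint arm with a two-finger parallel gripper is mounted at the origin on the work surface. World frame = base frame: x ahead of the robot, y to its left, z up, the work surface at z = 0. Lengths are in m, angles in rad, forces in N, time in s.
With the tool pointing down it reaches from about 0.35 to 0.9 m from the base axis. Payload 8.1 kg.
Tool frame: the origin (TCP) lies midway between the tips of the shut fingers; the grasp point (between the pads) lies 19 mm behind it; z points along the fingers, y is the line along which they close (so a half turn about z gives the same grasp; the last joint's range is limited). The gripper opens to 92 mm and grips with 3 to 60 N. Pads are 19 mm wide; open, the fingers measure 130 mm over their backs; the gripper's body (75 mm by 190 mm) begins 47 mm behind the grasp point.
Start: joints at [1.11, 0.434, 0.025, 1.573, -0.012, 1.134, -0.075], TCP at [0.219, -0.585, 0.227] pointing down, gripper open.
Joint ranges: [-2.62, 2.62], [-0.44, 2.09], [-1.27, 1.32], [0.08, 2.57], [-1.32, 4.46], [0.12, 2], [-2.74, 2.74]. Speed limits (rad/s): [2.22, 2.22, 3.01, 3.01, 3.14, 3.14, 3.14].

### API

Orientations are given as a unit quaternion [x, y, z, w].
In Python, from bench import r gives the robot as it stands. The module is installed in compiled form; this text tells all that it offers. Calls block until the motion is done:
- r.movep(position, orientation): joint-space move of the TCP to a pose.
- r.move_l(position, vel=0.15, ori=None): straight line of the TCP; ori=None keeps the orientation; vel is the mean speed in m/s.
- r.move_joints(angles): joint-space move.
- r.release() and r.clamp(grip_force=None): open the fingers fully, or close them until they stop; grip_force is the grip in N (None keeps the last).
- r.dwell(seconds).
- r.inverse_kinematics(position, orientation): joint angles nearest the present ones, or None.
- r.get_state(): the state.
- r.get_image(name): name is "scene" or "top"; returns a dict with "img" (384x512x3 uint8, red, green, blue), "z_map" (384x512 float32, m along the optical axis (not along the pixel's ray), 0 where there is no reading), "camera_matrix" (3x3 intrinsics, pixels), "R" (3x3) and "t" (3): a world point X has camera coordinates R X + t. Camera axes: x right, y down, z forward; pixel columns grow to the right and rows downward; lengths in m; the calibration is good to about 2 mm. A picture is of the moment at which its call begins.
A pose or a line that the arm cannot do raises r.MotionError and nothing moves.
- r.job_done(): hands the job in; it is judged then, once.
The state is a dict: "clock": time; "joint_positions": joint angles; "joint_velocities": joint speeds; "joint_torque": joint torques, N m; "tool_pos": TCP position; "tcp_rot": TCP orientation; "ft_force": force on the tool from outside, world axes, zero at the start; "moment": the same for the moment, N m; "gripper_width": finger opening in m; "finger_force": force on a finger pad.
Only numpy, scipy, OpenCV 4.12 (cv2) and the standard library are available. Lean on these libraries where they do the work, as an engineer would, in place of code of your own. Each camera call takes 0.05 s, during which the arm holds its last target. There are 200 camera calls.

### The job

The medicine is due: press the big round button of the reminder clock fully down and let it come back up. Then open the medicine bottle that stands clamped in the square weighted holder: press its safety cap down, twist it counter-clockwise (seen from above) while pressed until it is free, and lift it straight up. Finish still holding the cap in the gripper, upright and still, about 8 cm above where it sat on the bottle, and leave everything else on the table where it is.

Things in the scene. Friction and masses are not known exactly. Their poses are not given: they have to be found in the camera images.
- bottle: amber medicine bottle, 54 mm in diameter, clamped upright in the middle of a square grey weighted holder 92 x 92 x 32 mm that does not move. Origin: centre of the holder's underside, on the bottle's axis; z up, x and y along the holder's sides. The bottle's body ends 86 mm up; above it a narrow neck, top at 129 mm, whose two bayonet lugs (at its +x and -x sides) hold the cap.
- cap: white ribbed round push-and-turn cap on the bottle, 49 mm in diameter, 34 mm high, 60 g; its side can be gripped from above at any yaw. Origin: centre of its lower rim, on its axis; z up. Seated and locked, the origin is 107 mm above the bottle's origin and its x axis lies along the bottle's x axis. Locked, it can neither turn nor rise.
- cap_top (a point): centre of the cap's flat top, 34 mm above its origin. An inner spring (5 N, rising 1.2 N per mm) pushes the cap up. Pushed down 3.5 mm or more (hard stop at 5 mm, 11 N) it turns counter-clockwise seen from above, not clockwise. Kept down until it has turned 55 degrees, it is clear of the lugs and lifts straight off, up to 120 degrees; 75 degrees is a good turn.
- cap_rim (a point): point on the cap's lower rim, 24 mm from its axis on its +x side; it turns with the cap (locked, it lies on the bottle's +x side, and counter-clockwise turning carries it towards +y of the bottle)
- button (a joint): travel of the reminder clock's push button, in m: 0 is up, 0.006 is fully down (5 N); it springs back
- button_top (a point): centre of the top of the button: a white round button 36 mm in diameter on a grey housing, on the flat top of the reminder clock, a white box 120 x 85 x 34 mm with a dark display panel. The clock does not move. The button is pressed straight down.
- tin: bystander: flat metal tin 34 x 60 x 16 mm lying beside the bottle holder; origin at the centre of its underside
- glasses: bystander: amber-coloured reading glasses, 125 mm wide (along y), 28 mm deep, 44 mm high, standing folded behind the clock; origin under the bridge between the lenses
- pen: bystander: black and steel pen, 140 mm long, 15 mm high, lying along its x axis; origin at its middle on the table
- mug: bystander: white mug, 80 mm in diameter, 90 mm high; origin at the centre of its underside
- remote: bystander: black remote control 160 x 44 x 19 mm; origin at the centre of its underside
- tonic: bystander: small amber jar with a black lid, 44 mm in diameter, 85 mm high; origin at the centre of its underside
Not all that is in view belongs to the job. There is more than one size of the cap; the one meant has the size given above. What is shaped like the bottle but green is not meant.

How it is judged:
On the way, in this order (a step that is already met when the one before it is completed fails the run):
1. the reminder's button is pressed fully down (value of joint button above 0.0048 m), for 0.1 s.
2. the button is let up again (value of joint button below 0.0012 m), for 0.1 s.
3. the cap, still seated on the bottle, is pressed down at least 2.4 mm (z of cap in the frame of bottle below 0.1046 m and horizontal distance between cap and bottle below 0.006 m), for 0.1 s.
4. the cap, still pressed down on the bottle, is twisted counter-clockwise by 25 degrees or more (all of step 3 and y of cap_rim in the frame of bottle above 0.0105 m), for 0.1 s.
At the end, for the whole second after the job is handed in: The gripper's fingers hold the cap (over 1 N) 50 to 200 mm above its seat on the bottle, within 40 mm of the bottle's axis, upright within 15 degrees, at rest and not touching the bottle, and the reminder's button is up (z of cap in the frame of bottle between 0.157 and 0.307 m and horizontal distance between cap and bottle below 0.04 m and angle between cap's own z axis and vertical below 0.26 rad and contact force between cap and the fingers above 1 N and contact force between cap and bottle below 0.05 N and linear speed of cap below 0.02 m/s and value of joint button below 0.0012 m); the arm keeps its last pose, push and grip.
It fails at once if one of the bystanders (tin, glasses, pen, mug, remote, tonic) is shoved more than 30 mm (distance of any of tin, glasses, pen, mug, remote, tonic from where it was at the start of the episode above 0.03 m).
It fails at once if the mug, the jar or the glasses are knocked over (angle between any of mug, tonic, glasses's own z axis and vertical above 0.5 rad).
It also fails if it takes over 51 s, if anything falls off the work surface, if the arm or the gripper's body presses on something with over 40 N, if the wrist force passes 120 N, or if a joint passes its speed limit or range.

## Working session

There is one attempt and no reset: what is moved stays moved. The work goes in short steps, each a Python script; the robot and the scene stay as the last script left them, time stands still between calls to the robot, and variables do not carry over. Pictures are saved under pics/ and viewed, at most 10 in all, crops included, and the job is handed in when it is done.

```bash
mkdir -p pics; ls; cat > h.py <<'E'
import numpy as np, cv2
from bench import r
def grab(n):
    d=r.get_image(n); np.savez(f'pics/{n}.npz',**d); cv2.imwrite(f'pics/{n}.png',d['img'][:,:,::-1]); return d
def cloud(d):
    z=d['z_map']; K=d['camera_matrix']; v,u=np.mgrid[:z.shape[0],:z.shape[1]]
    c=np.stack([(u-K[0,2])/K[0,0]*z,(v-K[1,2])/K[1,1]*z,z],-1)
    return (c-d['t'])@d['R']   # R^T (c-t)
def ray(d,u,v,h):
    K=d['camera_matrix']; q=d['R'].T@np.array([(u-K[0,2])/K[0,0],(v-K[1,2])/K[1,1],1]); o=-d['R'].T@d['t']
    return o+q*(h-o[2])/q[2]
E
python3 - <<'E'
from h import *
for n in('scene','top'):
    d=grab(n); print(n,-d['R'].T@d['t'],d['R'].round(2).tolist(),d['camera_matrix'][0,0])
print(r.get_state())
E
```

```text
pics
scene [1.02498517 0.5550643  0.83743082] [[-0.76, 0.65, 0.02], [0.45, 0.55, -0.71], [-0.47, -0.53, -0.71]] 393.1929762324284
top [0.27629084 0.02476186 1.41741979] [[-0.08, -1.0, -0.0], [-0.97, 0.07, -0.21], [0.21, -0.01, -0.98]] 473.1378056980565
{'clock': 0.1, 'joint_positions': array([ 1.11037593,  0.43516224,  0.02490951,  1.57401484, -0.01162504,
        1.133993  , -0.07504155]), 'joint_velocities': array([ 5.96485959e-04, -6.59733047e-04, -8.65224454e-04, -1.87473354e-03,
        4.35813102e-04,  9.03318152e-06, -1.86266613e-03]), 'joint_torque': array([ 1.47507111e-03, -6.69129968e+01,  9.86940600e-01, -3.15148830e+01,
       -6.05571130e-02,  3.72676877e-02,  5.11555743e-05]), 'tool_pos': array([ 0.21872549, -0.58498041,  0.22601377]), 'tcp_rot': array([ 9.84034718e-01,  1.77975166e-01, -1.67168483e-04, -6.96846808e-04]), 'ft_force': array([-0.24862532, -0.00428292,  1.2600435 ]), 'moment': array([0.01589178, 0.03742364, 0.02675344]), 'finger_force': 0.0, 'gripper_width': 0.09135002502289645}
```

View pics/scene.png

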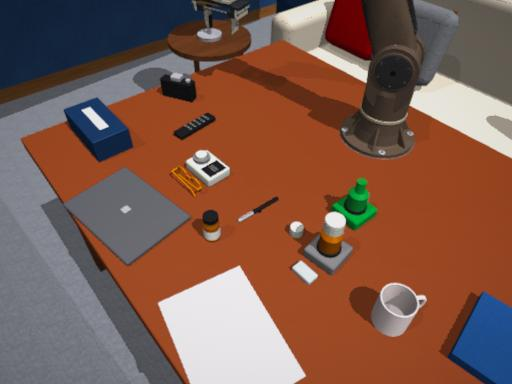

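View pics/top.png

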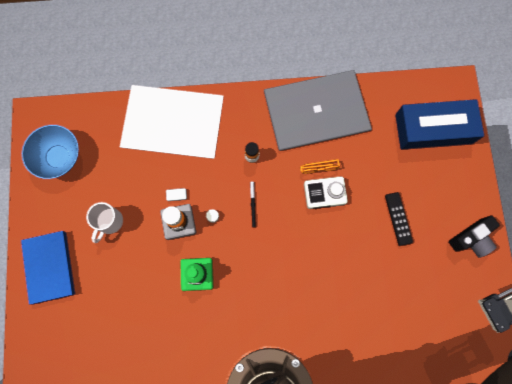

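The scene view shows the amber bottle in its grey holder with the white cap at (335,222). A loose small white cap is at (296,229), the green look-alike at (357,197), and the clock with its button at (203,156). In the top view the cap is at (173,216), the loose cap at (212,216), the green bottle at (196,272), and the button at (337,189).

Candidates for the cap are scene (335,222) and scene (296,229). The first fits: it sits on the amber bottle in the grey holder and is the larger of the two. I'll confirm this by measuring and with a crop.

```bash
python3 - <<'E'
import numpy as np,cv2
from h import cloud,ray
S=dict(np.load('pics/scene.npz'));T=dict(np.load('pics/top.npz'))
a=cv2.resize(S['img'][180:290,270:390],(480,440),interpolation=cv2.INTER_CUBIC)
b=cv2.resize(T['img'][170:250,140:240],(320,256),interpolation=cv2.INTER_CUBIC)
c=cv2.resize(T['img'][150:220,290:360],(320,320),interpolation=cv2.INTER_CUBIC)
o=np.zeros((580,800,3),np.uint8);o[:440,:480]=a;o[:256,480:]=b;o[258:578,480:]=c
cv2.imwrite('pics/crop.png',o[:,:,::-1])
def st(n,d,box,lo,hi,white=True):
    P=cloud(d);u0,u1,v0,v1=box;q=P[v0:v1,u0:u1];im=d['img'][v0:v1,u0:u1].astype(int)
    m=(q[...,2]>lo)&(q[...,2]<hi)
    if white: m&=(im.min(-1)>90)
    p=q[m]; 
    if len(p)<4: print(n,len(p));return
    v,u=np.nonzero(m)
    (cc,rad)=cv2.minEnclosingCircle(p[:,:2].astype(np.float32).copy())
    print(n,len(p),'med',np.median(p,0).round(4),'mn',p.min(0).round(4),'mx',p.max(0).round(4),'circ',np.round(cc,4),round(rad,4),'px',u.mean()+u0,v.mean()+v0)
for n,d,B in(('S',S,(310,360,200,250)),('T',T,(150,200,195,245))): 
    st(n+' captop',d,B,.134,.150)
for n,d,B in(('S',S,(285,308,218,240)),('T',T,(203,222,206,226))): st(n+' loose',d,B,.012,.1)
for n,d,B in(('S',S,(180,235,140,190)),('T',T,(300,352,170,212))):
    P=cloud(d)[B[2]:B[3],B[0]:B[1]]; print(n,'clock z',np.percentile(P[...,2],[5,50,80,90,95,98,100]).round(4))
    st(n+' btn',d,B,.039,.07); st(n+' clock',d,B,.028,.038,False)
# holder top
for n,d,B in(('S',S,(300,358,220,275)),('T',T,(155,200,200,245))):
    P=cloud(d)[B[2]:B[3],B[0]:B[1]]; im=d['img'][B[2]:B[3],B[0]:B[1]].astype(int)
    m=(abs(P[...,2]-.032)<.006)&((im.max(-1)-im.min(-1))<40); p=P[m]
    print(n,'holder',len(p),cv2.minAreaRect(p[:,:2].astype(np.float32).copy()),np.median(p[:,2]))
E
```

```text
S captop 303 med [0.506  0.2356 0.1413] mn [0.4796 0.2108 0.1343] mx [0.5284 0.2583 0.1453] circ [0.5036 0.2335] 0.0257 px 335.1419141914191 220.83168316831683
T captop 245 med [0.5029 0.2322 0.141 ] mn [0.4808 0.2081 0.1341] mx [0.5256 0.2557 0.149 ] circ [0.5036 0.2321] 0.0245 px 171.35510204081632 214.97142857142856
S loose 147 med [0.5171 0.133  0.0252] mn [0.4965 0.1144 0.012 ] mx [0.5317 0.149  0.0292] circ [0.5132 0.1316] 0.0196 px 296.3061224489796 228.10884353741497
T loose 118 med [0.513  0.1292 0.0246] mn [0.4958 0.1116 0.0165] mx [0.5309 0.1454 0.0321] circ [0.5138 0.1301] 0.0186 px 212.364406779661 215.45762711864407
S clock z [-0.0021  0.002   0.0338  0.0366  0.0453  0.0552  0.8374]
S btn 167 med [ 0.5615 -0.2323  0.0496] mn [ 0.5277 -0.2614  0.0392] mx [ 0.5833 -0.1679  0.059 ] circ [ 0.5501 -0.2141] 0.0514 px 201.97005988023952 156.7305389221557
S clock 602 med [ 0.5686 -0.1945  0.0339] mn [ 0.5149 -0.2731  0.028 ] mx [ 0.6412 -0.1457  0.038 ] circ [ 0.5791 -0.2088] 0.0855 px 208.04485049833886 167.91694352159467
T clock z [-0.0036  0.0273  0.0367  0.0435  0.0525  0.0576  1.4174]
T btn 262 med [ 0.556  -0.2388  0.0484] mn [ 0.5153 -0.2681  0.039 ] mx [ 0.5935 -0.1569  0.0637] circ [ 0.5586 -0.2125] 0.0613 px 334.2709923664122 190.06870229007635
T clock 719 med [ 0.5547 -0.2017  0.0337] mn [ 0.514  -0.2759  0.028 ] mx [ 0.6305 -0.1472  0.038 ] circ [ 0.5764 -0.211 ] 0.0821 px 322.8289290681502 192.0375521557719
S holder 617 ((0.5086827278137207, 0.20779600739479065), (0.09156300872564316, 0.147482767701149), 9.184416770935059) 0.031829479644451486
T holder 451 ((0.503090500831604, 0.23174206912517548), (0.0904877707362175, 0.09053265303373337), 7.134771823883057) 0.03164232725293488
```

View pics/crop.png

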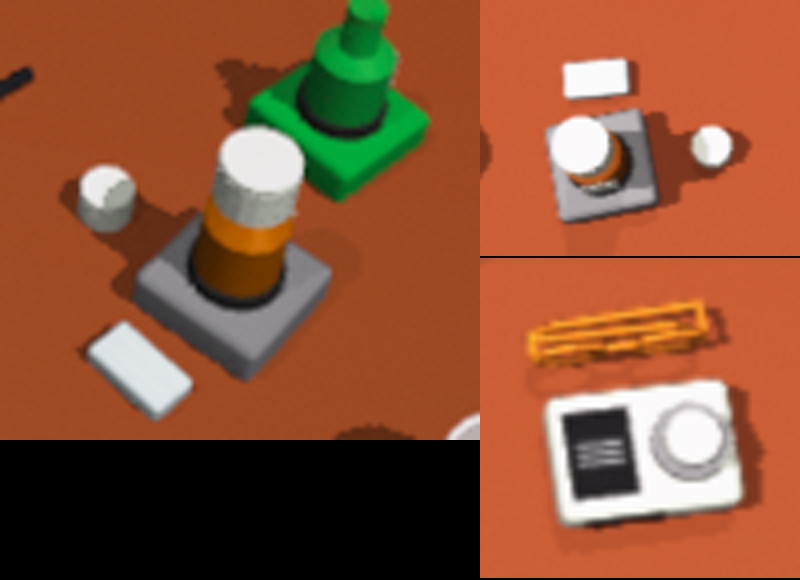

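The crop confirms it: the 49–50 mm cap on the amber bottle is the one meant. Its top is at z 0.141 and its axis at (0.5036, 0.232). The loose cap is only about 37 mm across. The button's white disc sits at about top (337,189), so next I'll refine it from both views and check the IK.

```bash
cat >> h.py <<'E'
from scipy.spatial.transform import Rotation as Ro
def down(psi): # tool y axis (closing line) at angle psi (deg) in world
    a=np.radians(psi); y=np.array([np.cos(a),np.sin(a),0]); z=np.array([0,0,-1.]); x=np.cross(y,z)
    return Ro.from_matrix(np.stack([x,y,z],1)).as_quat()
E
python3 - <<'E'
from h import *
S=dict(np.load('pics/scene.npz'));T=dict(np.load('pics/top.npz'))
for n,d,B in(('S',S,(190,215,145,166)),('T',T,(325,350,176,202))):
    P=cloud(d)[B[2]:B[3],B[0]:B[1]]; p=P[(P[...,2]>.05)&(P[...,2]<.07)]
    c,rad=cv2.minEnclosingCircle(p[:,:2].astype(np.float32).copy()); print(n,len(p),c,rad,np.percentile(p[:,2],[5,50,95]).round(4))
    g=cv2.cvtColor(d['img'][B[2]:B[3],B[0]:B[1]],6).astype(int); print(g[:, :].tolist() if 0 else g[12].tolist(), g[:,12].tolist())
print(ray(T,337,188.7,.056))
Rm=Ro.from_quat(r.get_state()['tcp_rot']).as_matrix();print('now y yaw',np.degrees(np.arctan2(Rm[1,1],Rm[0,1])))
for psi in range(-180,180,30):
    f=lambda p:(lambda q:None if q is None else q.round(2).tolist())(r.inverse_kinematics(p,down(psi)))
    print(psi,f([.557,-.238,.12]),f([.5036,.232,.106]))
G=cloud(T)[255:292,178:216]; m=G[...,2]>.08; print('green',np.median(G[m],0), G[m].max(0))
E
```

```text
S 81 (0.5581105947494507, -0.23935681581497192) 0.018113357946276665 [0.0518 0.0557 0.0586]
[110, 152, 156, 140, 145, 127, 109, 143, 187, 212, 217, 218, 216, 198, 172, 156, 139, 135, 142, 136, 182, 229, 232, 234, 232] [70, 70, 70, 70, 98, 178, 233, 234, 234, 234, 235, 233, 216, 165, 154, 146, 132, 91, 106, 178, 234]
T 118 (0.5591292977333069, -0.24111439287662506) 0.023462779819965363 [0.0505 0.0558 0.0606]
[250, 245, 216, 185, 184, 213, 246, 250, 251, 251, 251, 251, 251, 251, 251, 251, 249, 234, 161, 166, 128, 67, 56, 56, 60] [145, 237, 250, 250, 250, 238, 203, 230, 249, 251, 251, 250, 251, 250, 251, 251, 251, 250, 236, 141, 165, 174, 165, 248, 250, 251]
[ 0.55932244 -0.24431642  0.056     ]
now y yaw -69.4963157403704
-180 [0.11, 0.52, 0.3, 1.76, -0.19, 0.89, -2.65] [0.18, 0.7, -1.07, 1.83, 0.71, 1.05, 1.97]
-150 [0.19, 0.51, 0.17, 1.76, -0.11, 0.89, -2.2] [-1.26, 0.72, 1.15, 1.94, -0.79, 1.02, -2.36]
-120 [0.27, 0.51, 0.06, 1.75, -0.04, 0.89, -1.75] [-1.06, 0.55, 0.77, 1.93, -0.5, 0.86, -2.13]
-90 [0.36, 0.51, -0.06, 1.74, 0.04, 0.89, -1.29] [-0.09, 0.53, -0.61, 1.85, 0.39, 0.88, -2.46]
-60 [0.42, 0.51, -0.15, 1.73, 0.09, 0.9, -0.82] [-0.03, 0.56, -0.7, 1.84, 0.45, 0.91, -1.99]
-30 [0.5, 0.52, -0.26, 1.73, 0.16, 0.91, -0.35] [0.1, 0.63, -0.91, 1.83, 0.6, 0.98, -1.6]
0 [0.57, 0.54, -0.37, 1.72, 0.23, 0.93, 0.11] [0.2, 0.72, -1.11, 1.83, 0.74, 1.07, -1.19]
30 [0.64, 0.56, -0.48, 1.71, 0.31, 0.94, 0.57] [0.16, 0.69, -1.03, 1.83, 0.69, 1.04, -0.62]
60 [0.69, 0.58, -0.56, 1.71, 0.36, 0.96, 1.05] [0.19, 0.72, -1.09, 1.83, 0.73, 1.07, -0.14]
90 [0.75, 0.6, -0.64, 1.7, 0.42, 0.98, 1.52] [0.21, 0.74, -1.14, 1.82, 0.76, 1.09, 0.36]
120 [0.98, 0.76, -1.07, 1.69, 0.72, 1.15, 1.8] [0.18, 0.7, -1.07, 1.83, 0.71, 1.05, 0.93]
150 [0.98, 0.76, -1.07, 1.69, 0.72, 1.15, 2.32] [0.18, 0.7, -1.07, 1.83, 0.71, 1.05, 1.45]
green [0.34325403 0.1814685  0.09289587] [0.37065018 0.20985941 1.41741979]
```

```bash
python3 - <<'E'
from h import *
r.clamp(10)
q=down(-30); b=[.5585,-.241]
r.movep(b+[.11],q); r.move_l(b+[.062],.1); r.dwell(.2)
f0=r.get_state()['ft_force'][2]
z=.062; st=r.get_state(); print(st['clock'],f0,st['tool_pos'])
while z>.042:
    z-=.0015; r.move_l(b+[z],.03); r.dwell(.05); s=r.get_state(); f=s['ft_force'][2]-f0
    print(round(z,4),s['tool_pos'].round(4),round(f,2))
    if f>12: break
r.dwell(.25); print(r.get_state()['ft_force'][2]-f0)
r.move_l(b+[.11],.15); r.dwell(.15); print(r.get_state()['clock'])
grab('scene')
E
```

```text
4.175 0.21283840842603377 [ 0.55900191 -0.24117281  0.06273421]
0.0605 [ 0.5585 -0.241   0.0606] -0.62
0.059 [ 0.5585 -0.241   0.0589] -0.34
0.0575 [ 0.5585 -0.241   0.0574] -0.48
0.056 [ 0.5587 -0.241   0.0561] 0.74
0.0545 [ 0.5587 -0.241   0.0546] 2.08
0.053 [ 0.5587 -0.2411  0.0531] 3.04
0.0515 [ 0.5587 -0.2411  0.0516] 3.95
0.05 [ 0.5587 -0.241   0.0504] 7.53
0.0485 [ 0.5588 -0.2411  0.0501] 20.06
20.26569046730258
7.8333
```

The button bottomed out: force rose steadily from z 0.0565, then jumped at 0.050. It's released now, so on to the cap.

```bash
python3 - <<'E'
from h import *
c=[.5036,.232]; q=down(30)
r.move_l([.5585,-.241,.2],.3); r.release()
r.movep(c+[.22],q); s=r.get_state(); print(s['clock'],s['joint_positions'].round(2))
r.move_l(c+[.108],.12); r.dwell(.2); s=r.get_state(); print(s['tool_pos'],s['ft_force'])
r.clamp(40); r.dwell(.3); s=r.get_state(); print(s['clock'],s['tool_pos'],s['ft_force'],s['moment'],s['gripper_width'],s['finger_force'])
print(s['joint_positions'].round(3), r.inverse_kinematics(c+[.1035],down(105)))
d=grab('scene'); cv2.imwrite('pics/g.png',cv2.resize(d['img'][140:280,260:420],(640,560))[:,:,::-1])
E
```

```text
11.5333 [-0.01  0.42 -0.7   1.71  0.3   1.12 -0.28]
[0.50396983 0.23215101 0.10863281] [0.17272546 0.02927128 0.55968682]
13.8833 [0.50389569 0.23222203 0.10804386] [ 3.35827733  0.84977311 -1.90204086] [ 0.37801458 -0.7712521  -0.01789891] 0.047536891430901014 39.99644032213837
[-0.067  0.538 -0.645  1.843  0.406  0.895 -0.38 ] [ 0.12497293  0.65594845 -0.96237972  1.83271981  0.63787031  0.99807892
  0.7258888 ]
```

View pics/g.png

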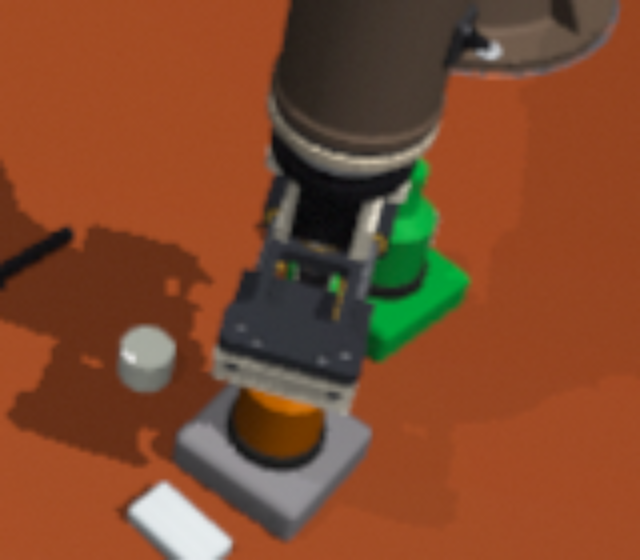

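The gripper has closed around the cap on the amber bottle, with the loose cap and tin untouched. Now I press in steps while watching the force, then twist with joint 7.

```bash
python3 - <<'E'
from h import *
s=r.get_state(); p0=s['tool_pos'].copy(); f0=s['ft_force'][2]
p=np.array([.5038,.2321,.108])
for dz in (1,2,3,4,4.6,5.2,5.8):
    r.move_l((p-[0,0,dz/1000]).tolist(),.03); r.dwell(.1); s=r.get_state(); f=s['ft_force'][2]-f0
    print(dz,((s['tool_pos']-p0)*1e3).round(2),round(f,2),s['gripper_width'].round(4))
    if f>14: break
r.dwell(.2)
print(r.get_state()['clock'])
E
```

```text
Traceback (most recent call last):
AttributeError: 'float' object has no attribute 'round'
```

```bash
python3 - <<'E'
from h import *
p=np.array([.5038,.2321,.108]); f0=-1.9
for dz in (2,3,4,4.6,5.2,5.8):
    r.move_l((p-[0,0,dz/1000]).tolist(),.03); r.dwell(.1); s=r.get_state(); f=s['ft_force'][2]-f0
    print(dz,((s['tool_pos']-p)*1e3).round(2),round(f,2),round(s['gripper_width'],4))
    if f>14: break
r.dwell(.2)
print(r.get_state()['clock'])
E
```

```text
2 [ 0.13  0.12 -1.42] 8.85 0.0475
3 [ 0.14  0.13 -2.35] 9.39 0.0475
4 [ 0.15  0.08 -3.26] 10.47 0.0478
4.6 [ 0.12  0.08 -3.8 ] 10.66 0.0476
5.2 [ 0.13  0.09 -4.34] 11.27 0.0476
5.8 [ 0.16  0.09 -4.87] 12.27 0.0476
16.5833
```

The force slope of about 1.1 N/mm matches the cap's spring, so the cap went down with the gripper and did not slip. Next I twist it.

```bash
python3 - <<'E'
from h import *
p=[.5038,.2321,.1021]; s=r.get_state(); qm=s['joint_positions']
q=r.inverse_kinematics(p,down(30)); print((q-qm).round(4))
if abs(q-qm).max()<.03:
  for a in (10,20,30,40,50,60,70,78):
    t=q.copy(); t[6]+=np.radians(a); r.move_joints(t.tolist()); s=r.get_state()
    print(a,round(s['clock'],2),(s['tool_pos']*1e3).round(2),s['ft_force'].round(1),s['moment'].round(2),round(np.degrees(s['joint_positions'][6]-qm[6]),1),round(s['gripper_width'],4))
    if abs(s['moment'][2])>1.2: break
  r.dwell(.2)
E
```

```text
[-0.0002  0.0014  0.0006  0.0007  0.0003 -0.0014 -0.0001]
10 16.88 [504.05 232.34 103.11] [-0.3 -1.   9.8] [-0.13 -0.09  0.08] 10.0 0.0477
20 17.17 [504.09 232.42 103.11] [-0.2 -0.5  9.8] [-0.1  -0.06  0.06] 20.0 0.0479
30 17.46 [504.15 232.48 103.13] [-0.4 -0.2 11.7] [-0.   -0.09  0.02] 30.0 0.048
40 17.75 [504.14 232.51 103.15] [-0.  -0.9 10.2] [ 0.03 -0.12  0.02] 40.0 0.048
50 18.04 [504.18 232.52 103.15] [ 1.  -0.3 10.4] [ 0.03 -0.08  0.07] 50.0 0.0475
60 18.33 [504.2  232.51 103.16] [-0.4  0.3  9.4] [ 0.03 -0.13  0.08] 60.0 0.0479
70 18.62 [504.18 232.55 103.16] [-0.5 -0.2  9.7] [ 0.08 -0.15  0.02] 70.0 0.0481
78 18.88 [504.17 232.57 103.16] [-0.4  0.4  9.6] [ 0.07 -0.14 -0.01] 78.1 0.048
```

The twisting moment stayed near zero, so the cap turned with the gripper rather than slipping in it. Now I lift slowly.

```bash
python3 - <<'E'
from h import *
s=r.get_state(); x,y,_=s['tool_pos']; ok=True
for z in (.105,.108,.111,.115,.12,.13):
    r.move_l([x,y,z],.04); s=r.get_state(); print(z,s['ft_force'].round(1),round(s['gripper_width'],4))
    if s['ft_force'][2]<-12: ok=False;break
if ok:
    r.move_l([x,y,.188],.1); r.dwell(.5); s=r.get_state(); print(s['clock'],s['tool_pos'],s['ft_force'],s['gripper_width'],s['finger_force'])
d=grab('scene'); cv2.imwrite('pics/l.png',cv2.resize(d['img'][100:290,160:420],(780,570))[:,:,::-1])
E
```

```text
0.105 [-0.1 -0.7  7.7] 0.0476
0.108 [ 0.7 -0.6  2.7] 0.0479
0.111 [ 0.8 -0.1  0.6] 0.0476
0.115 [ 0.4  0.3 -0.4] 0.048
0.12 [-0.7  0.3 -0.4] 0.0477
0.13 [-0.8  0.1 -1.1] 0.0476
21.9917 [0.50418567 0.23255749 0.18788051] [-0.04196679  0.4518945  -0.3061235 ] 0.04765340553089995 39.9978222604841
```

View pics/l.png

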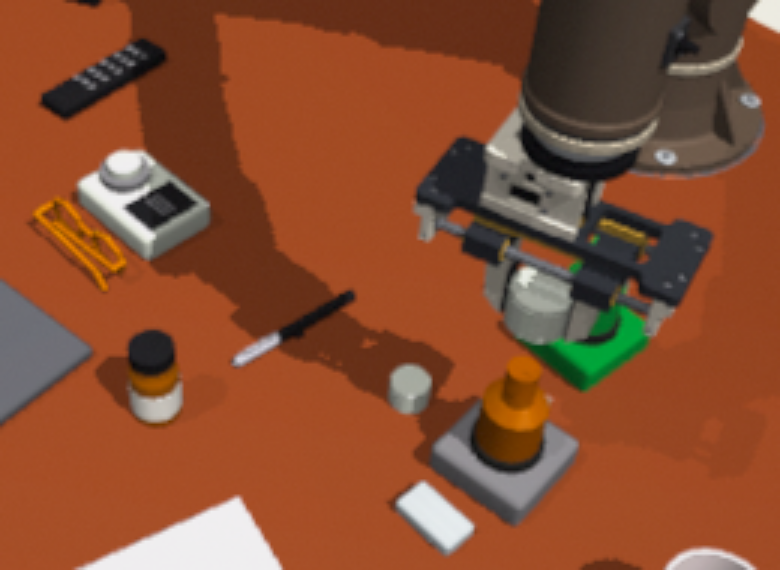

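The picture shows the white cap held upright between the fingers at (540,310) in the crop, with the bottle's bare neck below it at (520,380). The button is up and nothing else has moved, so I'm handing in.

```bash
python3 -c "
from bench import r
print(r.job_done())"
```

```text
the job is handed in; nothing more can be done
None
```

I pressed and released the reminder button, opened the bottle, and handed the job in at about 22 s with the cap held upright about 8 cm above its seat; no verdict came back.

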